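# Ease an over-tight ratchet clamp and take it up again click by click

## Robot

A 7-joint arm with a two-finger parallel gripper is mounted at the origin on a cart in front of the work surface, level with it; the furniture and walls round the work are solid. World frame = base frame: x ahead of the robot, y to its left, z up, the work surface at z = 0. Lengths are in m, angles in degrees, forces in N, time in s.
With the tool pointing down it reaches from about 0.425 to 0.875 m from the base axis. Payload 4.7 kg.
Tool frame: the origin (TCP) lies at the very end of the fingers, on their centre line; the grasp point (between the pads) lies 19 mm behind it (env.grip_point_offset is the distance from the TCP to the grasp point, in m); z points along the fingers, y is the line along which they close (so a half turn about z gives the same grasp; the last joint's range is limited). The gripper opens to 87 mm and grips with 3 to 60 N. Pads are 19 mm wide; open, the fingers measure 117 mm over their backs; the gripper's body (75 mm by 190 mm) begins 51 mm behind the grasp point.
Start: joints at [77.011, 18.392, -4.016, 83.108, 1.295, 78.541, -3.26], TCP at [0.155, -0.631, 0.223] pointing down, gripper open.
Joint ranges: [-163.93, 163.93], [-17.29, 119.83], [-79.2, 71.16], [3.27, 140.29], [-89.18, 269.18], [5.43, 117.66], [-154.24, 154.24]. Speed limits (degrees/s): [147.25, 147.25, 180, 180, 180, 180, 180].

## Interface

Orientations are given as [roll, pitch, yaw] about the fixed x, y, z axes, in that order (R = Rz(yaw) Ry(pitch) Rx(roll)).
In Python, from cell import env gives the robot as it stands.
- The arm moves only by the tool jog_arm, never from a script. Its argument "motion" is a list of rows, each an object of numbers: "x", "y", "z": the shift along the tool's x, y, z in cm; "ax", "ay", "az": the turn, a rotation vector about the tool's x, y, z in degrees. In form: [{"x": .., "y": .., "z": .., "ax": .., "ay": .., "az": ..}, ...]. A call has exactly 5 rows; each row shifts and turns the commanded pose from where the row before left it, along the tool's axes as they then stand; what a row does not reach is not made up. A row lasts 1/10 s, in which the tool goes at most 50 mm and 8.59 degrees, less where a joint would pass 70% of its speed; a pose out of reach is approached as far as the arm can. A call is refused whole if a number of a shift passes 5 or a number of a turn 8.59, either way. A call with a gripper value outside its range is refused whole. "claw" is the gripper command: -1 is shut, 1 is fully open, values between are in proportion, set as the call begins (left out, the last holds). The fingers move at their own pace and stop on an object; "squeeze" is the grip in N (left out, the last holds). Time passes only in rows, so rows that do not move let the fingers close, or fill a call up. It gives the time, the measured TCP pose, the force, the opening and the grip force at its end, in the units of the state.
- env.get_obs(): the state, without advancing time (a new reading comes with each control period).
- env.read_camera(name): name is "scene" or "side" or "wrist"; returns the picture (480x640x3 uint8, red, green, blue); there is no depth.
- env.camera_params(name): a dict with "fx", "fy", "cx", "cy" (pixels), "extrinsics" (4x4, takes a point from world to camera coordinates). Camera axes: x right, y up, looking along -z (the intrinsics and any distortion apply to the point x, -y, -z); pixel columns grow to the right and rows downward; lengths in m; the calibration is good to about 2 mm. A picture is of the moment at which its call begins: read the wrist's pose just before it. camera_params takes no time and is no camera call; for the wrist camera it gives the pose at the moment of the call.
- env.sign_off(): hands the job in; it is judged then, once.
The state is a dict: "time_s": time; "qpos": joint angles; "joint_velocities": joint speeds; "effort": joint torques, N m; "tool_pos": TCP position; "tool_rot": TCP orientation; "force": force on the tool from outside, world axes, zero at the start; "wrist_torque": the same for the moment, N m; "grip_width": finger opening in m; "grasp_force": force on a finger pad.
Only numpy, scipy, OpenCV 4.12 (cv2) and the standard library are available. Lean on these libraries where they do the work, as an engineer would, in place of code of your own. Each camera call takes 0.05 s, during which the arm holds its last target. There are 200 camera calls.

## Task

The ratchet clamp on the bench has been wound far too tight on the copper coil bobbin. Throw the red-balled pawl lever over to free the ratchet, turn the black knob back to its stop, throw the pawl in again, and take the knob up click by click until the jaw bears on the bobbin and then one click more, so that the bobbin is held but not crushed. Force nothing, and leave the other things on the bench alone.

Things in the scene. Friction and masses are not known exactly. Their poses are not given: they have to be found in the camera images.
- clamp: Green clamp fixed to the bench: base plate 135 x 270 x 12 mm, at one end a gearbox with a steel ratchet wheel (104 mm across, teeth to 48 mm up) and black knob, at the other a nest with the bobbin. Origin on the bench top under the knob's axis, z up; +y points from knob to bobbin (axis at y = +120 mm), the -x side carries the pawl lever. Does not move.
- knob_grip (a point): Middle of the knob's black grip bar, on the knob's vertical axis, 95 mm above the bench. The bar is 60 mm long, 16 mm thick and 34 mm high (76 to 110 mm above the bench); below its ends is free down to the wheel (48 mm). The frame turns with the knob: x along the bar, y across it; at knob_turn = 0 its axes are the clamp's.
- knob_turn (a joint): Knob angle, rad: 0 at the stop (jaw back), growing clockwise from above (tightening), to 2.1. 24 teeth: with the pawl in it clicks and holds at each multiple of 0.262 rad and cannot turn back below the last click; left between clicks under over 8 N of jaw load it falls back to the lower one. Starts at the seventh click (1.83). When the pawl is freed, it springs back until about 8 N is left.
- ratchet_wheel: Ratchet wheel with the knob, origin as the clamp's, turns with the knob. It drives the steel jaw, through a spring, 10 mm per rad towards the bobbin. Turning it takes a steady rubbing torque of about 0.1 N m; once the jaw bears on the bobbin the torque rises by 0.26 N m per rad more. Forcing it back on the engaged pawl (over 60 N at the teeth) breaks teeth.
- pawl_throw (a joint): Throw of the pawl lever, rad: 0 to 0.13 with its nose in or riding on the teeth; 0.70 fully thrown over, ratchet free. The weighted lever is upright at 0.35 and falls by itself, and stays, to whichever side of that it is on.
- pawl_ball (a point): Centre of the red ball (22 mm) on the thin pawl lever, 64 mm from its hinge. Pawl in: it leans 20 deg to the clamp's +y (ball at clamp x = -73, y = -26, z = 110 mm); thrown out: 20 deg to -y (y = -70, z = 110 mm). Push it over along the clamp's y: about 4 to 10 N while the ratchet is loaded, under 1 N otherwise.
- pawl_arm: Pawl with its lever, origin on its hinge, which runs along the clamp's x at y = -48 mm, 50 mm above the bench. It has stops at both ends of its throw; more than 25 N of push bends it.
- coil_bobbin: Copper-wound bobbin, dark flanges, 56 mm across, 48 mm high, loose in the clamp's vee nest; origin mid-underside. Need not be touched. The jaw presses it through a brass-tipped set screw of unknown length: turning up from 0, the tip first touches at a knob_turn between 0.25 and 1.05 rad; the load then rises 26 N per rad (6.8 N a click). Right is 5.2 to 16.2 N; it cracks at 60 N.
- oil_can: Copper oil can, bystander, 177 mm high, origin at its underside.
- gear_blank: Steel gear, bystander, 72 mm across, 24 mm high.
- nut_tin: Open tin of nuts, bystander, 74 mm across, 45 mm high.
- bush_1: Brass bush, bystander, 34 mm across, 30 mm high.
- spanner_1: Open-ended spanner, bystander, 226 mm long, lying flat.
Things that resemble listed ones, but are neither listed nor needed, are in the scene too. What is shaped like the coil_bobbin but turquoise is not meant.

How it is judged (in metres and radians):
On the way, in this order (a step that is already met when the one before it is completed fails the run):
1. the pawl lever is thrown over, ratchet free (value of joint pawl_throw above 0.6 rad), for 0.2 s.
2. with the pawl still out, the knob is turned back to its stop (within 0.08 rad) (value of joint pawl_throw above 0.6 rad and value of joint knob_turn below 0.08 rad), for 0.2 s.
3. the pawl is thrown in again with the knob still back (within 0.2 rad of its stop) (value of joint pawl_throw below 0.16 rad and value of joint knob_turn below 0.2 rad), for 0.1 s.
At the end, for the whole second after the job is handed in: The pawl is in the teeth (pawl_throw under 0.16 rad), the knob rests on it, and the jaw presses on the bobbin with 5.2 to 16.2 N (the click after the first one that bears on it); the bobbin stands upright (within 0.1 rad) in its nest, within 10 mm of where it was (contact force between clamp and coil_bobbin between 5.2 and 16.2 N and value of joint pawl_throw below 0.16 rad and velocity of joint knob_turn between -0.05 and 0.05 rad/s and angle between coil_bobbin's own z axis and vertical below 0.1 rad and distance of coil_bobbin from where it was at the start of the episode below 0.01 m); the robot touches nothing.
It fails at once if the bobbin is crushed (over 60 N) (contact force between clamp and coil_bobbin above 60 N).
It fails at once if the knob is forced back against the engaged pawl (over 60 N at the teeth) (contact force between pawl_arm and ratchet_wheel above 60 N).
It fails at once if the pawl lever is forced (over 25 N) (contact force between the fingers and pawl_arm above 25 N).
It fails at once if another thing on the bench is shifted by more than 30 mm (distance of any of oil_can, gear_blank, nut_tin, bush_1, spanner_1 from where it was at the start of the episode above 0.03 m).
It also fails if it takes over 67 s, if anything falls off the work surface, if the arm or the gripper's body presses on something with over 40 N, if the wrist force passes 120 N, or if a joint passes its speed limit or range.

## Working session

There is one attempt and no reset: what is moved stays moved. The work goes in short steps, Python scripts to look and compute and a tool call to move; the robot and the scene stay as the last step left them, time stands still between calls to the robot, and variables do not carry over. Pictures are saved under pics/ and viewed, at most 10 in all, crops included, and the job is handed in when it is done.

Besides the shell and the picture viewer there is one more tool, called by a JSON object that holds its "api" and its "payload". jog_arm: Moves the arm, as the interface text tells. Its arguments: {"type":"object","properties":{"motion":{"type":"array"},"claw":{"type":"number"},"squeeze":{"type":"number"}},"required":["motion"]}

```bash
mkdir -p pics; ls
python3 - <<'E'
from cell import env
import cv2,numpy as np
print(env.get_obs())
for n in("scene","side"):
    im=env.read_camera(n); cv2.imwrite(f"pics/{n}0.png",im[:,:,::-1]); p=env.camera_params(n); print(n,{k:np.round(v,4).tolist() if not isinstance(v,str) else v for k,v in p.items()})
E
```

```text
pics
{'time_s': 0.0, 'qpos': array([77.01152908, 18.44171215, -4.0159979 , 83.17525191,  1.29667336,
       78.54039975, -3.26092123]), 'joint_velocities': array([ 0.0321509 , -0.02329784, -0.04488083,  0.03144354,  0.00800468,
       -0.04963867, -0.1105345 ]), 'effort': array([-6.56831662e-05, -4.91285026e+01, -4.03842526e-01, -3.12530172e+01,
       -6.41525583e-02,  4.36874852e-02,  1.77534671e-04]), 'tool_pos': array([ 0.154819  , -0.63072089,  0.22142846]), 'tool_rot': array([-1.79887975e+02,  7.21304563e-03,  1.37980910e+01]), 'force': array([ 0.07158065, -0.17133707, -0.55775993]), 'wrist_torque': array([-0.00297248, -0.04101488, -0.07855824]), 'grasp_force': 0.0, 'grip_width': 0.08721444318926229}
scene {'fx': 486.6485, 'fy': 486.6485, 'cx': 326.6634, 'cy': 239.4246, 'extrinsics': [[-0.7382, -0.6742, -0.0222, 0.4335], [0.4123, -0.477, 0.7762, -0.27], [-0.5339, 0.5639, 0.6301, -0.8679], [0.0, 0.0, 0.0, 1.0]]}
side {'fx': 547.9361, 'fy': 547.9361, 'cx': 315.1362, 'cy': 242.9758, 'extrinsics': [[0.9982, -0.0595, 0.0025, -0.5326], [0.0353, 0.6258, 0.7791, -0.1246], [-0.0479, -0.7777, 0.6268, -1.4093], [0.0, 0.0, 0.0, 1.0]]}
```

View pics/scene0.png

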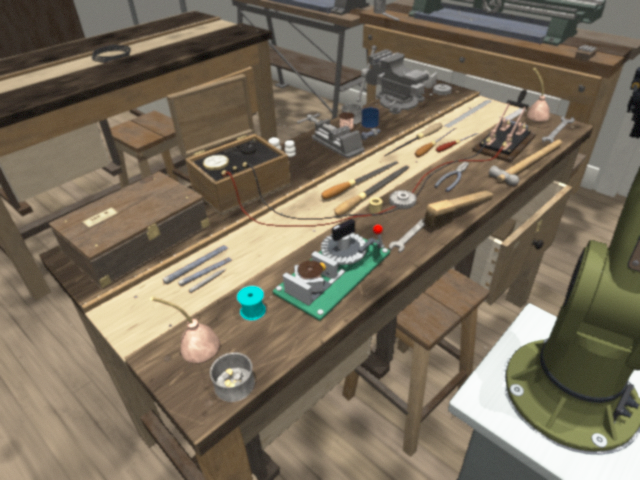

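View pics/side0.png

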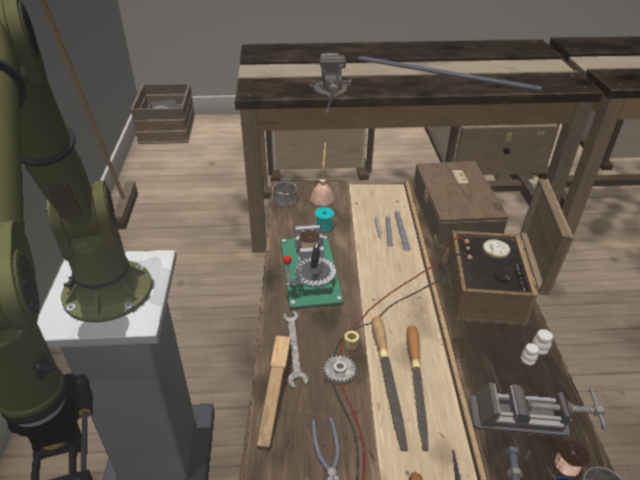

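The scene view shows the green clamp at about (335,270), the red ball at (378,229) and the knob at (345,232). In the side view the ball is at (287,260), the knob at (316,256) and the plate spans (283..342, 235..305).

```bash
cat > h.py <<'E'
import cv2,numpy as np
from cell import env
def cast(n,uv,z,p=None):
    p=p or env.camera_params(n);E=np.array(p["extrinsics"]);R,t=E[:3,:3],E[:3,3]
    d=R.T@np.array([(uv[0]-p["cx"])/p["fx"],-(uv[1]-p["cy"])/p["fy"],-1]);c=-R.T@t
    return c+d*(z-c[2])/d[2]
def proj(n,P,p=None):
    p=p or env.camera_params(n);E=np.array(p["extrinsics"]);q=E[:3,:3]@np.array(P)+E[:3,3]
    return np.array([p["cx"]+p["fx"]*q[0]/-q[2],p["cy"]-p["fy"]*q[1]/-q[2]])
def red(im):
    h=cv2.cvtColor(im,cv2.COLOR_RGB2HSV);return ((h[...,0]<6)|(h[...,0]>174))&(h[...,1]>200)&(h[...,2]>120)
def blob(m):
    n,l,s,c=cv2.connectedComponentsWithStats(m.astype(np.uint8));i=1+np.argmax(s[1:,4]);return c[i],s[i],l==i
E
python3 - <<'E'
from h import *
for n in("scene","side"):
    im=cv2.imread(f"pics/{n}0.png")[:,:,::-1].copy()
    c,s,_=blob(red(im)); print(n,"ball",c,s,cast(n,c,.110).round(4))
    h=cv2.cvtColor(im,cv2.COLOR_RGB2HSV);g=(h[...,0]>65)&(h[...,0]<85)&(h[...,1]>120)
    c,s,m=blob(g);print("green",c,s)
    hull=cv2.convexHull(np.argwhere(m)[:,::-1].astype(np.int32));ap=cv2.approxPolyDP(hull,4,True)[:,0]
    for q in ap: print(q,cast(n,q,.012).round(4))
    cv2.imwrite(f"pics/{n}0c.png",cv2.resize(im[s[1]-40:s[1]+s[3]+10,s[0]-10:s[0]+s[2]+10,::-1],None,fx=4,fy=4,interpolation=cv2.INTER_CUBIC))
    print("offset",s[0]-10,s[1]-40)
E
```

```text
scene ball [377.21666667 228.68333333] [373 225   9   8  60] [ 0.4652 -0.0344  0.11  ]
green [339.88915094 283.67688679] [ 274  244  114   75 1696]
[387 253] [ 0.4644 -0.0778  0.012 ]
[320 318] [0.4447 0.1758 0.012 ]
[274 292] [0.5712 0.1872 0.012 ]
[370 245] [ 0.5132 -0.0748  0.012 ]
offset 264 204
side ball [286.55555556 258.5       ] [284 257   6   4  18] [ 0.4616 -0.0247  0.11  ]Traceback (most recent call last):
  File "<stdin>", line 6, in <module>
  File "h.py", line 13, in blob
    n,l,s,c=cv2.connectedComponentsWithStats(m.astype(np.uint8));i=1+np.argmax(s[1:,4]);return c[i],s[i],l==i
                                                                     ~~~~~~~~~^^^^^^^^^
    return _wrapfunc(a, 'argmax', axis=axis, out=out, **kwds)
    return bound(*args, **kwds)
ValueError: attempt to get argmax of an empty sequence
```

The ball triangulates to about (0.463, -0.030), with the clamp yaw near +4.7° and the origin near (0.534, 0.002). Reach and plate sizes agree. Next I go above it and look from close by.

```bash
cat >> h.py <<'E'
def plan(wps,p=None,yaw=None,n=None,res=2):
    """wps: list of (xyz m, yaw deg, rows); prints rounded tool-axis rows, tool pointing down"""
    o=env.get_obs();p=np.array(o["tool_pos"] if p is None else p);yaw=o["tool_rot"][2] if yaw is None else yaw
    for q,y,k in wps:
        q=np.array(q);dy=y-yaw
        for i in range(k):
            c,s=np.cos(np.radians(yaw)),np.sin(np.radians(yaw));T=np.array([[c,s,0],[s,-c,0],[0,0,-1]])
            d=(T.T@((q-p)/(k-i))*100).round(res);a=round((y-yaw)/(k-i),1)
            print({"x":float(d[0]),"y":float(d[1]),"z":float(d[2]),"az":-float(a)});p=p+T@d/100;yaw+=a
        print("--",p.round(4),yaw)
E
python3 -c "
from h import *
plan([((.40,-.36,.30),95,10),((.49,-.03,.30),180,11)],res=1)
"
```

```text
{'x': 3.0, 'y': -2.0, 'z': -0.8, 'az': -8.1}
{'x': 3.3, 'y': -1.6, 'z': -0.8, 'az': -8.1}
{'x': 3.5, 'y': -1.1, 'z': -0.8, 'az': -8.1}
{'x': 3.6, 'y': -0.6, 'z': -0.8, 'az': -8.1}
{'x': 3.7, 'y': -0.1, 'z': -0.8, 'az': -8.1}
{'x': 3.6, 'y': 0.4, 'z': -0.8, 'az': -8.1}
{'x': 3.5, 'y': 0.9, 'z': -0.8, 'az': -8.2}
{'x': 3.4, 'y': 1.4, 'z': -0.7, 'az': -8.1}
{'x': 3.2, 'y': 1.9, 'z': -0.8, 'az': -8.2}
{'x': 2.8, 'y': 2.2, 'z': -0.7, 'az': -8.1}
-- [ 0.3995 -0.3601  0.2996] 94.99959003922518
{'x': 2.9, 'y': 1.1, 'z': -0.0, 'az': -7.7}
{'x': 2.7, 'y': 1.5, 'z': -0.0, 'az': -7.7}
{'x': 2.5, 'y': 1.8, 'z': -0.0, 'az': -7.7}
{'x': 2.3, 'y': 2.1, 'z': -0.0, 'az': -7.7}
{'x': 2.0, 'y': 2.4, 'z': -0.0, 'az': -7.7}
{'x': 1.6, 'y': 2.7, 'z': -0.0, 'az': -7.8}
{'x': 1.2, 'y': 2.9, 'z': -0.0, 'az': -7.7}
{'x': 0.9, 'y': 3.0, 'z': -0.0, 'az': -7.8}
{'x': 0.4, 'y': 3.1, 'z': -0.0, 'az': -7.7}
{'x': 0.0, 'y': 3.1, 'z': -0.0, 'az': -7.8}
{'x': -0.4, 'y': 3.1, 'z': -0.0, 'az': -7.7}
-- [ 0.4903 -0.0297  0.2996] 179.99959003922518
```

{"api": "jog_arm", "payload": {"motion": [{"x": 3.0,"y": -2.0,"z": -0.8,"az": -8.1},{"x": 3.3,"y": -1.6,"z": -0.8,"az": -8.1},{"x": 3.5,"y": -1.1,"z": -0.8,"az": -8.1},{"x": 3.6,"y": -0.6,"z": -0.8,"az": -8.1},{"x": 3.7,"y": -0.1,"z": -0.8,"az": -8.1}]}}

```text
$.motion[0]: bad value
```

{"api": "jog_arm", "payload": {"motion": [{"x": 3.6,"y": 0.4,"z": -0.8,"az": -8.1},{"x": 3.5,"y": 0.9,"z": -0.8,"az": -8.2},{"x": 3.4,"y": 1.4,"z": -0.7,"az": -8.1},{"x": 3.2,"y": 1.9,"z": -0.8,"az": -8.2},{"x": 2.8,"y": 2.2,"z": -0.7,"az": -8.1}]}}

```text
$.motion[0]: bad value
```

{"api": "jog_arm", "payload": {"motion": [{"x": 3.0,"y": -2.0,"z": -0.8,"ax": 0,"ay": 0,"az": -8.1},{"x": 3.3,"y": -1.6,"z": -0.8,"ax": 0,"ay": 0,"az": -8.1},{"x": 3.5,"y": -1.1,"z": -0.8,"ax": 0,"ay": 0,"az": -8.1},{"x": 3.6,"y": -0.6,"z": -0.8,"ax": 0,"ay": 0,"az": -8.1},{"x": 3.7,"y": -0.1,"z": -0.8,"ax": 0,"ay": 0,"az": -8.1}]}}

```text
time_s: 0.6
tool_pos: [0.279, -0.4948, 0.2624]
tool_rot: [-180.0, -0.0, 54.6]
force: [0.8, 0.2, -0.2]
grip_width: 0.0872
grasp_force: 0.0
```

{"api": "jog_arm", "payload": {"motion": [{"x": 3.6,"y": 0.4,"z": -0.8,"ax": 0,"ay": 0,"az": -8.1},{"x": 3.5,"y": 0.9,"z": -0.8,"ax": 0,"ay": 0,"az": -8.2},{"x": 3.4,"y": 1.4,"z": -0.7,"ax": 0,"ay": 0,"az": -8.1},{"x": 3.2,"y": 1.9,"z": -0.8,"ax": 0,"ay": 0,"az": -8.2},{"x": 2.8,"y": 2.2,"z": -0.7,"ax": 0,"ay": 0,"az": -8.1}]}}

```text
time_s: 1.1
tool_pos: [0.4005, -0.359, 0.3006]
tool_rot: [-180.0, -0.0, 95.4]
force: [-0.3, -0.2, -0.0]
grip_width: 0.0872
grasp_force: 0.0
```

{"api": "jog_arm", "payload": {"motion": [{"x": 2.9,"y": 1.1,"z": 0,"ax": 0,"ay": 0,"az": -7.7},{"x": 2.7,"y": 1.5,"z": 0,"ax": 0,"ay": 0,"az": -7.7},{"x": 2.5,"y": 1.8,"z": 0,"ax": 0,"ay": 0,"az": -7.7},{"x": 2.3,"y": 2.1,"z": 0,"ax": 0,"ay": 0,"az": -7.7},{"x": 2.0,"y": 2.4,"z": 0,"ax": 0,"ay": 0,"az": -7.7}]}}

```text
time_s: 1.6
tool_pos: [0.4403, -0.2096, 0.3001]
tool_rot: [-180.0, -0.0, 133.8]
force: [1.5, 0.1, 0.4]
grip_width: 0.087
grasp_force: 0.0
```

{"api": "jog_arm", "payload": {"motion": [{"x": 1.6,"y": 2.7,"z": 0,"ax": 0,"ay": 0,"az": -7.8},{"x": 1.2,"y": 2.9,"z": 0,"ax": 0,"ay": 0,"az": -7.7},{"x": 0.9,"y": 3.0,"z": 0,"ax": 0,"ay": 0,"az": -7.8},{"x": 0.4,"y": 3.1,"z": 0,"ax": 0,"ay": 0,"az": -7.7},{"x": 0,"y": 3.1,"z": 0,"ax": 0,"ay": 0,"az": -7.8}]}}

```text
time_s: 2.1
tool_pos: [0.4822, -0.0591, 0.3002]
tool_rot: [-180.0, -0.0, 172.6]
force: [-0.0, -0.2, -0.3]
grip_width: 0.087
grasp_force: 0.0
```

Run:
```python
from h import *
p=env.camera_params("wrist"); o=env.get_obs(); print(o["qpos"].round(1),o["tool_pos"],o["tool_rot"])
E_=np.array(p["extrinsics"]);print((-E_[:3,:3].T@E_[:3,3]).round(3),E_[2,:3].round(2))
im=env.read_camera("wrist"); cv2.imwrite("pics/w1.png",im[:,:,::-1])
np.save("pics/w1.npy",[p],allow_pickle=True)
m=red(im)
if m.any():
    c,s,_=blob(m);print(c,s,cast("wrist",c,.110,p).round(4))
```

```text
[ 46.3  -2.4 -40.7  97.2  -1.5  84.6  88.4] [ 0.48221808 -0.05907979  0.30023561] [-1.79974704e+02 -2.55215721e-02  1.72611406e+02]
[ 0.417 -0.051  0.463] [-0.24  0.03  0.97]
[339. 213.] [339 213   1   1   1] [ 0.4685 -0.034   0.11  ]
```

View pics/w1.png

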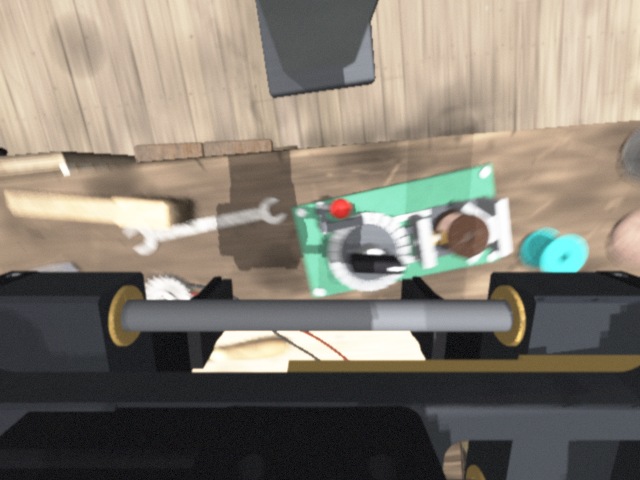

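The wrist view shows the ball at (341,209), the wheel centred at about (371,250), the bar at about (378,263) lying along clamp y, and plate corners at (297,210), (492,167) and (318,297).

Run:
```python
from h import *
p=np.load("pics/w1.npy",allow_pickle=True)[0]
im=cv2.imread("pics/w1.png")[:,:,::-1].copy();h=cv2.cvtColor(im,cv2.COLOR_RGB2HSV)
r=((h[...,0]<8)|(h[...,0]>172))&(h[...,1]>150)&(h[...,2]>100);r[250:]=0
c,s,_=blob(r);print("ball",c,s,cast("w",c,.11,p).round(4))
g=(h[...,0]>60)&(h[...,0]<90)&(h[...,1]>90);g[300:]=0;g[:,530:]=0
g=cv2.morphologyEx(g.astype(np.uint8),cv2.MORPH_OPEN,np.ones((3,3)));_,s,m=blob(g)
pts=np.array([cast("w",q,.012,p)[:2] for q in np.argwhere(m)[:,::-1]]).astype(np.float32)
R=cv2.minAreaRect(pts*1000);print("plate rect mm",R)
k=(h[...,2]<60);k[:240]=0;k[275:]=0;k[:,:340]=0;k[:,415:]=0
c,s,m=blob(k);pk=np.array([cast("w",q,.11,p)[:2] for q in np.argwhere(m)[:,::-1]]).astype(np.float32)
print("bar",c,s,cv2.minAreaRect(pk*1000))
print("wheel",cast("w",(371,250),.048,p).round(4))
```

```text
ball [340.30291971 208.2080292 ] [331 199  20  19 274] [ 0.4636 -0.0321  0.11  ]
plate rect mm ((471.98150634765625, 80.17436218261719), (39.57401657104492, 188.39251708984375), 4.972121715545654)
bar [368.29347826 261.48731884] [349 253  49  20 552] ((528.2659301757812, -3.4553451538085938), (53.27443313598633, 20.523656845092773), 78.95954132080078)
wheel [0.53   0.0043 0.048 ]
```

```bash
cat >> h.py <<'E'
O=np.array([.5335,.0005]);A=4.9
def w(x,y,z):
    a=np.radians(A);return (O[0]+(x*np.cos(a)-y*np.sin(a))/1000,O[1]+(x*np.sin(a)+y*np.cos(a))/1000,z/1000)
E
python3 -c "
from h import *
print(w(-73,-26,110))
plan([(w(-73,-28,200),184.9,5),(w(-73,-28,102),184.9,5)])
"
```

```text
(np.float64(0.4629876333796354), np.float64(-0.03164041308999139), 0.11)
{'x': 0.45, 'y': 0.33, 'z': 2.01, 'az': -2.3}
{'x': 0.43, 'y': 0.34, 'z': 2.01, 'az': -2.3}
{'x': 0.42, 'y': 0.36, 'z': 2.01, 'az': -2.3}
{'x': 0.4, 'y': 0.38, 'z': 2.01, 'az': -2.3}
{'x': 0.39, 'y': 0.4, 'z': 2.01, 'az': -2.3}
-- [ 0.4632 -0.0336  0.2   ] 184.87180129509943
{'x': 0.0, 'y': -0.0, 'z': 1.96, 'az': -0.0}
{'x': 0.0, 'y': -0.0, 'z': 1.96, 'az': -0.0}
{'x': 0.0, 'y': -0.0, 'z': 1.96, 'az': -0.0}
{'x': 0.0, 'y': -0.0, 'z': 1.96, 'az': -0.0}
{'x': 0.0, 'y': -0.0, 'z': 1.96, 'az': -0.0}
-- [ 0.4632 -0.0336  0.102 ] 184.87180129509943
```

{"api": "jog_arm", "payload": {"motion": [{"x": 0.4,"y": 0.35,"z": 2,"ax": 0,"ay": 0,"az": -2.3},{"x": 0.4,"y": 0.35,"z": 2,"ax": 0,"ay": 0,"az": -2.3},{"x": 0.4,"y": 0.35,"z": 2,"ax": 0,"ay": 0,"az": -2.3},{"x": 0.4,"y": 0.4,"z": 2,"ax": 0,"ay": 0,"az": -2.3},{"x": 0.4,"y": 0.4,"z": 2,"ax": 0,"ay": 0,"az": -2.3}]}}

```text
time_s: 2.65
tool_pos: [0.4628, -0.0408, 0.1994]
tool_rot: [-180.0, -0.0, -176.1]
force: [-0.6, 0.1, -0.2]
grip_width: 0.0873
grasp_force: 0.0
```

{"api": "jog_arm", "payload": {"motion": [{"x": 0,"y": 0,"z": 2,"ax": 0,"ay": 0,"az": 0},{"x": 0,"y": 0,"z": 2,"ax": 0,"ay": 0,"az": 0},{"x": 0,"y": 0,"z": 2,"ax": 0,"ay": 0,"az": 0},{"x": 0,"y": 0,"z": 2,"ax": 0,"ay": 0,"az": 0},{"x": 0,"y": 0,"z": 1.8,"ax": 0,"ay": 0,"az": 0}]}}

```text
time_s: 3.15
tool_pos: [0.4627, -0.041, 0.1013]
tool_rot: [180.0, -0.1, -176.2]
force: [0.4, 0.4, -0.2]
grip_width: 0.0873
grasp_force: 0.0
```

{"api": "jog_arm", "payload": {"motion": [{"x": 0,"y": -0.5,"z": 0,"ax": 0,"ay": 0,"az": -0.8},{"x": 0,"y": -0.5,"z": 0,"ax": 0,"ay": 0,"az": 0},{"x": 0,"y": -0.5,"z": 0,"ax": 0,"ay": 0,"az": 0},{"x": 0,"y": -0.3,"z": 0,"ax": 0,"ay": 0,"az": 0},{"x": 0,"y": -0.3,"z": 0,"ax": 0,"ay": 0,"az": 0}]}}

```text
time_s: 3.65
tool_pos: [0.4654, -0.0624, 0.1032]
tool_rot: [-180.0, 0.1, -175.4]
force: [0.5, 0.5, 0.2]
grip_width: 0.0869
grasp_force: 0.0
```

{"api": "jog_arm", "payload": {"motion": [{"x": 0,"y": -0.2,"z": 0,"ax": 0,"ay": 0,"az": 0},{"x": 0,"y": -0.2,"z": 0,"ax": 0,"ay": 0,"az": 0},{"x": 0,"y": -0.2,"z": 0,"ax": 0,"ay": 0,"az": 0},{"x": 0,"y": -0.2,"z": 0,"ax": 0,"ay": 0,"az": 0},{"x": 0,"y": -0.2,"z": 0,"ax": 0,"ay": 0,"az": 0}]}}

```text
time_s: 4.15
tool_pos: [0.4658, -0.0692, 0.1029]
tool_rot: [179.8, -0.0, -175.3]
force: [-0.9, 6.7, 6.0]
grip_width: 0.0873
grasp_force: 3.4
```

{"api": "jog_arm", "payload": {"motion": [{"x": 0,"y": -0.2,"z": 0,"ax": 0,"ay": 0,"az": 0},{"x": 0,"y": -0.2,"z": 0,"ax": 0,"ay": 0,"az": 0},{"x": 0,"y": -0.2,"z": 0,"ax": 0,"ay": 0,"az": 0},{"x": 0,"y": -0.2,"z": 0,"ax": 0,"ay": 0,"az": 0},{"x": 0,"y": -0.2,"z": 0,"ax": 0,"ay": 0,"az": 0}]}}

```text
time_s: 4.65
tool_pos: [0.4664, -0.0824, 0.1024]
tool_rot: [-180.0, -0.0, -175.4]
force: [-0.3, -0.7, -0.3]
grip_width: 0.0872
grasp_force: 0.1
```

{"api": "jog_arm", "payload": {"motion": [{"x": 0,"y": -0.3,"z": 0,"ax": 0,"ay": 0,"az": 0},{"x": 0,"y": -0.3,"z": 0,"ax": 0,"ay": 0,"az": 0},{"x": 0,"y": -0.3,"z": 0,"ax": 0,"ay": 0,"az": 0},{"x": 0,"y": -0.3,"z": 0,"ax": 0,"ay": 0,"az": 0},{"x": 0,"y": -0.2,"z": 0,"ax": 0,"ay": 0,"az": 0}]}}

```text
time_s: 5.15
tool_pos: [0.4677, -0.0961, 0.1025]
tool_rot: [-180.0, -0.0, -175.4]
force: [0.5, 1.3, 1.0]
grip_width: 0.0868
grasp_force: 0.0
```

{"api": "jog_arm", "payload": {"motion": [{"x": 0,"y": 0,"z": 0,"ax": 0,"ay": 0,"az": 0},{"x": 0,"y": 0,"z": -2,"ax": 0,"ay": 0,"az": 0},{"x": 0,"y": 0,"z": -4,"ax": 0,"ay": 0,"az": 0},{"x": 0,"y": 0,"z": -4,"ax": 0,"ay": 0,"az": 0},{"x": 0,"y": 0,"z": -4,"ax": 0,"ay": 0,"az": 0}]}}

```text
time_s: 5.65
tool_pos: [0.4674, -0.0953, 0.244]
tool_rot: [-180.0, -0.0, -175.4]
force: [1.1, -0.8, -0.6]
grip_width: 0.0864
grasp_force: 0.0
```

```bash
cat > look.py <<'E'
import sys
from h import *
n=sys.argv[1]
p=env.camera_params("wrist"); im=env.read_camera("wrist"); cv2.imwrite(f"pics/{n}.png",im[:,:,::-1])
print(env.get_obs()["tool_pos"],env.get_obs()["tool_rot"])
h=cv2.cvtColor(im,cv2.COLOR_RGB2HSV)
uv=proj("w",w(0,0,110),p);print("knob px",uv)
r=((h[...,0]<8)|(h[...,0]>172))&(h[...,1]>150)&(h[...,2]>100)
yy,xx=np.mgrid[:480,:640];b=proj("w",w(-73,-48,110),p);r&=np.hypot(xx-b[0],yy-b[1])<130
if r.any(): c,s,_=blob(r);B=np.array(cast("w",c,.11,p))[:2]-O;a=np.radians(A);print("ball clamp mm",c,s[4],(1000*np.array([B[0]*np.cos(a)+B[1]*np.sin(a),-B[0]*np.sin(a)+B[1]*np.cos(a)])).round(1))
R=np.hypot(*(proj("w",w(40,0,110),p)-uv))
k=(h[...,2]<60)&(np.hypot(xx-uv[0],yy-uv[1])<R);c,s,m=blob(k)
pk=np.array([cast("w",q,.11,p)[:2] for q in np.argwhere(m)[:,::-1]])
v=np.linalg.svd(pk-pk.mean(0),full_matrices=False)[2][0];th=np.degrees(np.arctan2(v[1],v[0]))%180
print("bar",pk.mean(0).round(4),cv2.minAreaRect((pk*1000).astype(np.float32)),"angle",th,"knob_turn deg",(A-th)%180)
x,y=int(uv[0]),int(uv[1]);cr=im[max(0,y-110):y+110,max(0,x-130):x+130];cv2.imwrite(f"pics/{n}c.png",cv2.resize(cr,None,fx=2.5,fy=2.5)[:,:,::-1])
E
python3 look.py w2
```

```text
[ 0.47096793 -0.09594991  0.25086145] [-179.71792092    0.53106058 -175.36932901]
knob px [410.89200214 314.86537016]
ball clamp mm [337.32397959 241.73979592] 392 [-72.4 -71.6]
bar [0.508  0.0023] ((506.0491943359375, 6.719470977783203), (21.024869918823242, 37.96302795410156), 4.658097267150879) angle 75.83238211214984 knob_turn deg 109.06761788785016
```

```bash
python3 -c "
from h import *
plan([((.56,0,.26),175,5)],yaw=184.6)"
```

```text
{'x': -1.93, 'y': 1.77, 'z': -0.18, 'az': 1.9}
{'x': -1.87, 'y': 1.83, 'z': -0.18, 'az': 1.9}
{'x': -1.81, 'y': 1.89, 'z': -0.18, 'az': 1.9}
{'x': -1.74, 'y': 1.96, 'z': -0.19, 'az': 1.9}
{'x': -1.68, 'y': 2.01, 'z': -0.18, 'az': 2.0}
-- [0.56 0.   0.26] 174.99999999999997
```

{"api": "jog_arm", "payload": {"motion": [{"x": -1.9,"y": 1.8,"z": -0.2,"ax": 0,"ay": 0,"az": 1.9},{"x": -1.9,"y": 1.8,"z": -0.2,"ax": 0,"ay": 0,"az": 1.9},{"x": -1.8,"y": 1.9,"z": -0.2,"ax": 0,"ay": 0,"az": 1.9},{"x": -1.7,"y": 2.0,"z": -0.2,"ax": 0,"ay": 0,"az": 1.9},{"x": -1.7,"y": 2.0,"z": -0.2,"ax": 0,"ay": 0,"az": 2.0}]}}

```text
time_s: 6.2
tool_pos: [0.557, 0.0016, 0.2524]
tool_rot: [-180.0, 0.0, 174.9]
force: [0.2, -0.9, 1.3]
grip_width: 0.0869
grasp_force: 0.0
```

```bash
python3 look.py w3
```

```text
[0.55925831 0.00602408 0.25266114] [1.79751916e+02 1.44362414e-01 1.75080372e+02]
knob px [313.82678917 213.07542962]
ball clamp mm [219.82857143 145.73626374] 455 [-72.4 -70.6]
bar [ 0.5421 -0.0119] ((540.3587036132812, -8.74943733215332), (17.596038818359375, 36.8832893371582), 31.66160774230957) angle 114.96308647259349 knob_turn deg 69.93691352740652
```

View pics/w3c.png

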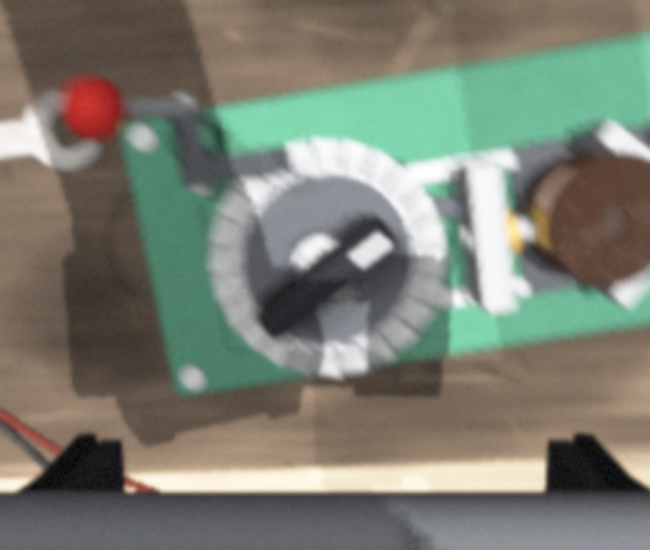

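The crop shows the pawl thrown out, with the ball at clamp y about -71. The bar runs from about (270,320) to (388,237), so knob_turn is about 63–65° (1.11 rad). The knob axis lies where I predicted. Now I grip the bar.

```bash
python3 -c "
from h import *
plan([(w(0,0,150),121,8),(w(0,0,79),121,4)])"
```

```text
{'x': 0.31, 'y': -0.1, 'z': 1.28, 'az': 6.8}
{'x': 0.3, 'y': -0.13, 'z': 1.28, 'az': 6.8}
{'x': 0.28, 'y': -0.17, 'z': 1.28, 'az': 6.7}
{'x': 0.26, 'y': -0.2, 'z': 1.29, 'az': 6.8}
{'x': 0.24, 'y': -0.23, 'z': 1.28, 'az': 6.7}
{'x': 0.21, 'y': -0.26, 'z': 1.29, 'az': 6.8}
{'x': 0.18, 'y': -0.28, 'z': 1.28, 'az': 6.7}
{'x': 0.15, 'y': -0.29, 'z': 1.29, 'az': 6.8}
-- [5.335e-01 5.000e-04 1.500e-01] 120.98037186152197
{'x': -0.0, 'y': -0.0, 'z': 1.77, 'az': -0.0}
{'x': -0.0, 'y': -0.0, 'z': 1.78, 'az': -0.0}
{'x': -0.0, 'y': -0.0, 'z': 1.77, 'az': -0.0}
{'x': -0.0, 'y': -0.0, 'z': 1.78, 'az': -0.0}
-- [5.335e-01 5.000e-04 7.900e-02] 120.98037186152197
```

{"api": "jog_arm", "payload": {"motion": [{"x": 0.3,"y": -0.1,"z": 1.3,"ax": 0,"ay": 0,"az": 6.8},{"x": 0.3,"y": -0.1,"z": 1.3,"ax": 0,"ay": 0,"az": 6.8},{"x": 0.3,"y": -0.2,"z": 1.3,"ax": 0,"ay": 0,"az": 6.8},{"x": 0.3,"y": -0.2,"z": 1.3,"ax": 0,"ay": 0,"az": 6.8},{"x": 0.2,"y": -0.2,"z": 1.3,"ax": 0,"ay": 0,"az": 6.7}], "claw": 0.2}}

```text
time_s: 6.75
tool_pos: [0.54, -0.0025, 0.1867]
tool_rot: [-180.0, -0.0, 140.8]
force: [-0.0, -0.8, 0.2]
grip_width: 0.0567
grasp_force: 0.0
```

{"api": "jog_arm", "payload": {"motion": [{"x": 0.2,"y": -0.3,"z": 1.3,"ax": 0,"ay": 0,"az": 6.8},{"x": 0.2,"y": -0.3,"z": 1.3,"ax": 0,"ay": 0,"az": 6.7},{"x": 0.1,"y": -0.3,"z": 1.1,"ax": 0,"ay": 0,"az": 6.8},{"x": 0,"y": 0,"z": 0,"ax": 0,"ay": 0,"az": 0},{"x": 0,"y": 0,"z": 0,"ax": 0,"ay": 0,"az": 0}]}}

```text
time_s: 7.25
tool_pos: [0.5305, -0.0052, 0.1506]
tool_rot: [180.0, 0.0, 121.0]
force: [0.0, -0.3, -0.3]
grip_width: 0.0522
grasp_force: 0.0
```

{"api": "jog_arm", "payload": {"motion": [{"x": 0.3,"y": 0.5,"z": 0,"ax": 0,"ay": 0,"az": 0},{"x": 0,"y": 0,"z": 1.8,"ax": 0,"ay": 0,"az": 0},{"x": 0,"y": 0,"z": 1.8,"ax": 0,"ay": 0,"az": 0},{"x": 0,"y": 0,"z": 1.8,"ax": 0,"ay": 0,"az": 0},{"x": 0,"y": 0,"z": 1.7,"ax": 0,"ay": 0,"az": 0}]}}

```text
time_s: 7.75
tool_pos: [0.5341, 0.0004, 0.0796]
tool_rot: [179.9, 0.0, 120.9]
force: [0.2, 0.3, 0.1]
grip_width: 0.0519
grasp_force: 0.0
```

{"api": "jog_arm", "payload": {"motion": [{"x": 0,"y": 0,"z": 0,"ax": 0,"ay": 0,"az": 0},{"x": 0,"y": 0,"z": 0,"ax": 0,"ay": 0,"az": 0},{"x": 0,"y": 0,"z": 0,"ax": 0,"ay": 0,"az": 0},{"x": 0,"y": 0,"z": 0,"ax": 0,"ay": 0,"az": 0},{"x": 0,"y": 0,"z": 0,"ax": 0,"ay": 0,"az": 0}], "claw": -1, "squeeze": 15}}

```text
time_s: 8.25
tool_pos: [0.5337, -0.0002, 0.0803]
tool_rot: [179.9, 0.1, 120.8]
force: [0.4, -0.4, -0.1]
grip_width: 0.0199
grasp_force: 0.0
```

```bash
cat > st.py <<'E'
from h import *
o=env.get_obs();print({k:np.round(o[k],4).tolist() for k in("time_s","tool_pos","tool_rot","force","wrist_torque","grip_width","grasp_force")},"theta deg",round((A+180-o["tool_rot"][2]+90)%360-90,1))
E
python3 st.py
```

```text
{'time_s': 8.25, 'tool_pos': [0.5337, -0.0002, 0.0803], 'tool_rot': [179.9475, 0.057, 120.7997], 'force': [0.4212, -0.363, -0.141], 'wrist_torque': [-0.017, -0.1233, 0.0169], 'grip_width': 0.0199, 'grasp_force': 0.0} theta deg 64.1
```

{"api": "jog_arm", "payload": {"motion": [{"x": 0,"y": 0,"z": 0,"ax": 0,"ay": 0,"az": 0},{"x": 0,"y": 0,"z": 0,"ax": 0,"ay": 0,"az": 0},{"x": 0,"y": 0,"z": 0,"ax": 0,"ay": 0,"az": 0},{"x": 0,"y": 0,"z": 0,"ax": 0,"ay": 0,"az": -4},{"x": 0,"y": 0,"z": 0,"ax": 0,"ay": 0,"az": -4}]}}

```text
time_s: 8.75
tool_pos: [0.5331, -0.0005, 0.0801]
tool_rot: [-180.0, 0.0, 128.9]
force: [-3.2, -0.1, 6.3]
grip_width: 0.0159
grasp_force: 15.0
```

```bash
python3 st.py
```

```text
{'time_s': 8.75, 'tool_pos': [0.5331, -0.0005, 0.0801], 'tool_rot': [-179.9544, 0.0251, 128.9268], 'force': [-3.23, -0.1146, 6.3257], 'wrist_torque': [-0.267, 0.4992, -0.0722], 'grip_width': 0.0159, 'grasp_force': 14.9899} theta deg 56.0
```

{"api": "jog_arm", "payload": {"motion": [{"x": 0,"y": 0,"z": 0,"ax": 0,"ay": 0,"az": -5},{"x": 0,"y": 0,"z": 0,"ax": 0,"ay": 0,"az": -5},{"x": 0,"y": 0,"z": 0,"ax": 0,"ay": 0,"az": -5},{"x": 0,"y": 0,"z": 0,"ax": 0,"ay": 0,"az": -5},{"x": 0,"y": 0,"z": 0,"ax": 0,"ay": 0,"az": -5}]}}

```text
time_s: 9.25
tool_pos: [0.5327, -0.001, 0.0801]
tool_rot: [-179.9, -0.0, 153.9]
force: [-4.4, -2.2, 7.2]
grip_width: 0.0158
grasp_force: 15.0
```

```bash
python3 st.py
```

```text
{'time_s': 9.25, 'tool_pos': [0.5327, -0.001, 0.0801], 'tool_rot': [-179.8901, -0.0315, 153.9397], 'force': [-4.3668, -2.2183, 7.2457], 'wrist_torque': [-0.3152, 0.7279, -0.1163], 'grip_width': 0.0158, 'grasp_force': 14.9972} theta deg 31.0
```

{"api": "jog_arm", "payload": {"motion": [{"x": 0,"y": 0,"z": 0,"ax": 0,"ay": 0,"az": -5},{"x": 0,"y": 0,"z": 0,"ax": 0,"ay": 0,"az": -5},{"x": 0,"y": 0,"z": 0,"ax": 0,"ay": 0,"az": -5},{"x": 0,"y": 0,"z": 0,"ax": 0,"ay": 0,"az": -5},{"x": 0,"y": 0,"z": 0,"ax": 0,"ay": 0,"az": -4}]}}

```text
time_s: 9.75
tool_pos: [0.5326, -0.0016, 0.0801]
tool_rot: [-179.9, -0.1, 177.9]
force: [-5.0, -2.8, 8.8]
grip_width: 0.0158
grasp_force: 15.0
```

```bash
python3 st.py
```

```text
{'time_s': 9.75, 'tool_pos': [0.5326, -0.0016, 0.0801], 'tool_rot': [-179.8645, -0.0957, 177.8979], 'force': [-4.9937, -2.7636, 8.8144], 'wrist_torque': [-0.5161, 0.8182, -0.1372], 'grip_width': 0.0158, 'grasp_force': 14.9977} theta deg 7.0
```

{"api": "jog_arm", "payload": {"motion": [{"x": 0.1,"y": -0.05,"z": -0.1,"ax": 0,"ay": 0,"az": -2},{"x": 0,"y": 0,"z": 0,"ax": 0,"ay": 0,"az": -2},{"x": 0,"y": 0,"z": 0,"ax": 0,"ay": 0,"az": -1},{"x": 0,"y": 0,"z": 0,"ax": 0,"ay": 0,"az": 0},{"x": 0,"y": 0,"z": 0,"ax": 0,"ay": 0,"az": 0}]}}

```text
time_s: 10.25
tool_pos: [0.5324, -0.0017, 0.0802]
tool_rot: [-179.9, 0.0, -177.3]
force: [3.3, -4.2, -6.1]
grip_width: 0.0161
grasp_force: 15.0
```

```bash
python3 st.py
```

```text
{'time_s': 10.25, 'tool_pos': [0.5324, -0.0017, 0.0802], 'tool_rot': [-179.9361, 0.027, -177.2672], 'force': [3.3071, -4.1756, -6.0653], 'wrist_torque': [-0.8129, -0.8501, 0.074], 'grip_width': 0.0161, 'grasp_force': 14.9858} theta deg 2.2
```

{"api": "jog_arm", "payload": {"motion": [{"x": 0,"y": 0,"z": 0,"ax": 0,"ay": 0,"az": -0.5},{"x": 0,"y": 0,"z": 0,"ax": 0,"ay": 0,"az": -0.5},{"x": 0,"y": 0,"z": 0,"ax": 0,"ay": 0,"az": -0.5},{"x": 0,"y": 0,"z": 0,"ax": 0,"ay": 0,"az": 0},{"x": 0,"y": 0,"z": 0,"ax": 0,"ay": 0,"az": 0}]}}

```text
time_s: 10.75
tool_pos: [0.5325, -0.0017, 0.0802]
tool_rot: [-179.9, 0.0, -175.8]
force: [3.0, -3.9, -4.7]
grip_width: 0.0159
grasp_force: 15.0
```

```bash
python3 st.py
```

```text
{'time_s': 10.75, 'tool_pos': [0.5325, -0.0017, 0.0802], 'tool_rot': [-179.9372, 0.0275, -175.7803], 'force': [3.022, -3.8838, -4.6847], 'wrist_torque': [-0.8574, -0.8824, -0.1207], 'grip_width': 0.0159, 'grasp_force': 14.9956} theta deg 0.7
```

{"api": "jog_arm", "payload": {"motion": [{"x": 0,"y": 0,"z": 0,"ax": 0,"ay": 0,"az": -0.5},{"x": 0,"y": 0,"z": 0,"ax": 0,"ay": 0,"az": -0.5},{"x": 0,"y": 0,"z": 0,"ax": 0,"ay": 0,"az": -0.5},{"x": 0,"y": 0,"z": 0,"ax": 0,"ay": 0,"az": 0},{"x": 0,"y": 0,"z": 0,"ax": 0,"ay": 0,"az": 0}]}}

```text
time_s: 11.25
tool_pos: [0.5323, -0.0017, 0.0802]
tool_rot: [-179.9, 0.0, -174.3]
force: [2.3, -5.0, -4.5]
grip_width: 0.0161
grasp_force: 15.2
```

```bash
python3 st.py
```

```text
{'time_s': 11.25, 'tool_pos': [0.5323, -0.0017, 0.0802], 'tool_rot': [-179.9498, 0.0019, -174.322], 'force': [2.2737, -5.0129, -4.5488], 'wrist_torque': [-0.8379, -0.7382, -0.3691], 'grip_width': 0.0161, 'grasp_force': 15.2036} theta deg -0.8
```

{"api": "jog_arm", "payload": {"motion": [{"x": 0,"y": 0,"z": 0,"ax": 0,"ay": 0,"az": 0},{"x": 0,"y": 0,"z": 0,"ax": 0,"ay": 0,"az": 0},{"x": 0,"y": 0,"z": -0.5,"ax": 0,"ay": 0,"az": 0.8},{"x": 0,"y": 0,"z": -3,"ax": 0,"ay": 0,"az": 0},{"x": 0,"y": 0,"z": -4,"ax": 0,"ay": 0,"az": 0}], "claw": 0.2}}

```text
time_s: 11.75
tool_pos: [0.5304, 0.0005, 0.1552]
tool_rot: [179.9, -0.2, -175.0]
force: [0.7, -0.8, 0.8]
grip_width: 0.0473
grasp_force: 0.0
```

```bash
python3 st.py; python3 -c "
from h import *
plan([(w(-73,-60,165),184.9,5)],yaw=env.get_obs()['tool_rot'][2]%360)"
```

```text
{'time_s': 11.75, 'tool_pos': [0.5304, 0.0005, 0.1552], 'tool_rot': [179.8796, -0.2313, -174.9521], 'force': [0.6837, -0.7935, 0.7603], 'wrist_torque': [0.0511, -0.2106, 0.044], 'grip_width': 0.0473, 'grasp_force': 0.0} theta deg -0.1
{'x': 1.4, 'y': -1.2, 'z': -0.2, 'az': 0.0}
{'x': 1.4, 'y': -1.2, 'z': -0.2, 'az': 0.0}
{'x': 1.4, 'y': -1.2, 'z': -0.19, 'az': 0.0}
{'x': 1.4, 'y': -1.2, 'z': -0.2, 'az': 0.1}
{'x': 1.41, 'y': -1.21, 'z': -0.19, 'az': 0.0}
-- [ 0.4659 -0.0656  0.165 ] 184.94791834847604
```

{"api": "jog_arm", "payload": {"motion": [{"x": 1.4,"y": -1.2,"z": -0.2,"ax": 0,"ay": 0,"az": 0},{"x": 1.4,"y": -1.2,"z": -0.2,"ax": 0,"ay": 0,"az": 0},{"x": 1.4,"y": -1.2,"z": -0.2,"ax": 0,"ay": 0,"az": 0},{"x": 1.4,"y": -1.2,"z": -0.2,"ax": 0,"ay": 0,"az": 0},{"x": 1.4,"y": -1.2,"z": -0.2,"ax": 0,"ay": 0,"az": 0}], "claw": 1}}

```text
time_s: 12.25
tool_pos: [0.4673, -0.0659, 0.1661]
tool_rot: [180.0, 0.0, -175.0]
force: [-0.5, 0.0, 0.1]
grip_width: 0.0826
grasp_force: 0.0
```

{"api": "jog_arm", "payload": {"motion": [{"x": 0,"y": 0,"z": 0,"ax": 0,"ay": 0,"az": 0},{"x": 0,"y": 0,"z": 1,"ax": 0,"ay": 0,"az": 0},{"x": 0,"y": 0,"z": 2,"ax": 0,"ay": 0,"az": 0},{"x": 0,"y": 0,"z": 2,"ax": 0,"ay": 0,"az": 0},{"x": 0,"y": 0,"z": 1.5,"ax": 0,"ay": 0,"az": 0}]}}

```text
time_s: 12.75
tool_pos: [0.4677, -0.0645, 0.0988]
tool_rot: [179.9, -0.0, -174.9]
force: [0.9, 0.8, -0.4]
grip_width: 0.0868
grasp_force: 0.0
```

```bash
python3 st.py; python3 -c "
from h import *
print((np.array(w(-73,-60,102))-env.get_obs()['tool_pos']).round(4))"
```

```text
{'time_s': 12.75, 'tool_pos': [0.4677, -0.0645, 0.0988], 'tool_rot': [179.8929, -0.0406, -174.8862], 'force': [0.892, 0.7827, -0.4357], 'wrist_torque': [0.1399, -0.1531, -0.017], 'grip_width': 0.0868, 'grasp_force': 0.0} theta deg -0.2
[-0.0018 -0.001   0.0032]
```

{"api": "jog_arm", "payload": {"motion": [{"x": 0,"y": 0.5,"z": -0.2,"ax": 0,"ay": 0,"az": 0},{"x": 0,"y": 0.5,"z": 0,"ax": 0,"ay": 0,"az": 0},{"x": 0,"y": 0.5,"z": 0,"ax": 0,"ay": 0,"az": 0},{"x": 0,"y": 0.3,"z": 0,"ax": 0,"ay": 0,"az": 0},{"x": 0,"y": 0.3,"z": 0,"ax": 0,"ay": 0,"az": 0}]}}

```text
time_s: 13.25
tool_pos: [0.4663, -0.0452, 0.1032]
tool_rot: [-180.0, 0.1, -175.0]
force: [-0.4, 0.2, -0.3]
grip_width: 0.087
grasp_force: 0.0
```

{"api": "jog_arm", "payload": {"motion": [{"x": 0,"y": 0.3,"z": 0,"ax": 0,"ay": 0,"az": 0},{"x": 0,"y": 0.3,"z": 0,"ax": 0,"ay": 0,"az": 0},{"x": 0,"y": 0.3,"z": 0,"ax": 0,"ay": 0,"az": 0},{"x": 0,"y": 0.3,"z": 0,"ax": 0,"ay": 0,"az": 0},{"x": 0,"y": 0.3,"z": 0,"ax": 0,"ay": 0,"az": 0}]}}

```text
time_s: 13.75
tool_pos: [0.4645, -0.0303, 0.1025]
tool_rot: [180.0, -0.0, -175.0]
force: [-0.9, -0.8, 0.2]
grip_width: 0.087
grasp_force: 0.1
```

{"api": "jog_arm", "payload": {"motion": [{"x": 0,"y": 0.3,"z": 0,"ax": 0,"ay": 0,"az": 0},{"x": 0,"y": 0.3,"z": 0,"ax": 0,"ay": 0,"az": 0},{"x": 0,"y": 0.3,"z": 0,"ax": 0,"ay": 0,"az": 0},{"x": 0,"y": 0.3,"z": 0,"ax": 0,"ay": 0,"az": 0},{"x": 0,"y": 0,"z": 0,"ax": 0,"ay": 0,"az": 0}]}}

```text
time_s: 14.25
tool_pos: [0.4635, -0.0181, 0.1025]
tool_rot: [180.0, -0.0, -175.0]
force: [0.7, -0.2, -0.4]
grip_width: 0.0871
grasp_force: 0.0
```

{"api": "jog_arm", "payload": {"motion": [{"x": 0,"y": 0.3,"z": 0,"ax": 0,"ay": 0,"az": 0},{"x": 0,"y": 0.2,"z": 0,"ax": 0,"ay": 0,"az": 0},{"x": 0,"y": -0.2,"z": 0,"ax": 0,"ay": 0,"az": 0},{"x": 0,"y": 0,"z": -3,"ax": 0,"ay": 0,"az": 0},{"x": 0,"y": 0,"z": -4,"ax": 0,"ay": 0,"az": 0}]}}

```text
time_s: 14.75
tool_pos: [0.4615, -0.0157, 0.1717]
tool_rot: [179.9, -0.2, -175.0]
force: [1.5, -0.6, 0.6]
grip_width: 0.0873
grasp_force: 0.0
```

{"api": "jog_arm", "payload": {"motion": [{"x": -2,"y": 0.3,"z": -3,"ax": 0,"ay": 0,"az": 2},{"x": -2,"y": 0.3,"z": -3,"ax": 0,"ay": 0,"az": 2},{"x": -2,"y": 0.3,"z": -2,"ax": 0,"ay": 0,"az": 2},{"x": -2,"y": 0.3,"z": 0,"ax": 0,"ay": 0,"az": 2},{"x": -1.5,"y": 0.3,"z": 0,"ax": 0,"ay": 0,"az": 2}]}}

```text
time_s: 15.25
tool_pos: [0.5594, 0.0009, 0.2532]
tool_rot: [180.0, 0.1, 174.9]
force: [-0.2, 0.3, -0.7]
grip_width: 0.0869
grasp_force: 0.0
```

```bash
python3 look.py w4
```

```text
[0.56072135 0.00123025 0.25243674] [1.79877369e+02 1.11979566e-01 1.74798546e+02]
knob px [314.29471203 210.07194255]
ball clamp mm [259.98821218 134.68762279] 509 [-72.8 -35. ]
bar [ 0.5399 -0.0022] ((534.204345703125, -1.8219490051269531), (55.909244537353516, 15.850720405578613), 3.9786555767059326) angle 4.699950029803865 knob_turn deg 0.2000499701961358
```

View pics/w4c.png

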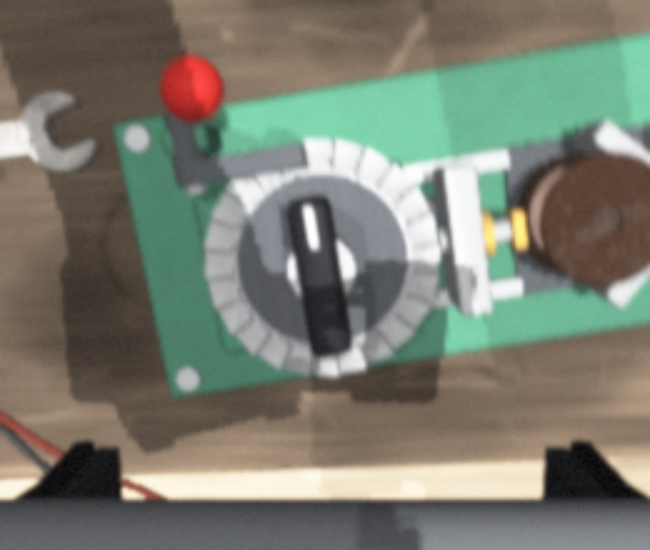

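The crop shows the bar at 0° on its stop and the pawl back in. The ball is at (190,88) in the crop, clamp y about -35, so the nose may be riding on a tooth. I'll measure the ball again.

```bash
python3 look.py w5; python3 st.py; python3 -c "
from h import *
print('ideal px in -26:',proj('wrist',w(-73,-26,110)),'riding .13:',proj('wrist',w(-73,-48+64*np.sin(.22),112.5)))"
```

```text
[0.55905274 0.00140883 0.25208809] [ 1.79880893e+02 -1.18755066e-02  1.75008178e+02]
knob px [313.43399689 208.7280418 ]
ball clamp mm [257.86319846 131.37572254] 519 [-74.3 -35.4]
bar [ 0.5384 -0.0023] ((532.4932250976562, -2.0612030029296875), (57.424652099609375, 16.05988311767578), 4.519204139709473) angle 4.911515720211047 knob_turn deg 179.98848427978896
{'time_s': 15.35, 'tool_pos': [0.5591, 0.0014, 0.2521], 'tool_rot': [179.8809, -0.0119, 175.0082], 'force': [0.0472, -0.295, -0.4459], 'wrist_torque': [0.1417, -0.1477, -0.0087], 'grip_width': 0.0874, 'grasp_force': 0.0} theta deg 9.9
ideal px in -26: [269.31660868 133.16866605] riding .13: [259.76142383 134.582526  ]
```

The pawl is riding at about 0.13 rad, within the allowed band, and it should drop in as the knob starts to turn. I regrip the knob at 0°.

```bash
python3 -c "
from h import *
plan([((.5327,-.0008,.150),184.9,5),((.5327,-.0008,.080),184.9,4)])" | sed 's/.*az.: -36.*//' ; python3 -c "
from h import *
plan([((.5327,-.0008,.150),184.9,5)],yaw=env.get_obs()['tool_rot'][2]%360)"
```

```text
{'x': 0.52, 'y': -0.09, 'z': 2.04, 'az': -2.0}
{'x': 0.52, 'y': -0.07, 'z': 2.04, 'az': -2.0}
{'x': 0.53, 'y': -0.05, 'z': 2.04, 'az': -2.0}
{'x': 0.53, 'y': -0.04, 'z': 2.04, 'az': -1.9}
{'x': 0.53, 'y': -0.02, 'z': 2.05, 'az': -2.0}
-- [ 0.5327 -0.0008  0.15  ] 184.90817807372972
{'x': -0.0, 'y': 0.0, 'z': 1.75, 'az': 0.0}
{'x': -0.0, 'y': 0.0, 'z': 1.75, 'az': 0.0}
{'x': -0.0, 'y': 0.0, 'z': 1.75, 'az': 0.0}
{'x': -0.0, 'y': 0.0, 'z': 1.75, 'az': 0.0}
-- [ 0.5327 -0.0008  0.08  ] 184.90817807372972
{'x': 0.52, 'y': -0.09, 'z': 2.04, 'az': -2.0}
{'x': 0.52, 'y': -0.07, 'z': 2.04, 'az': -2.0}
{'x': 0.53, 'y': -0.05, 'z': 2.04, 'az': -2.0}
{'x': 0.53, 'y': -0.04, 'z': 2.04, 'az': -1.9}
{'x': 0.53, 'y': -0.02, 'z': 2.05, 'az': -2.0}
-- [ 0.5327 -0.0008  0.15  ] 184.90817807372972
```

{"api": "jog_arm", "payload": {"motion": [{"x": 0.5,"y": -0.1,"z": 2,"ax": 0,"ay": 0,"az": -2},{"x": 0.5,"y": -0.1,"z": 2,"ax": 0,"ay": 0,"az": -2},{"x": 0.5,"y": 0,"z": 2,"ax": 0,"ay": 0,"az": -2},{"x": 0.5,"y": 0,"z": 2,"ax": 0,"ay": 0,"az": -2},{"x": 0.6,"y": 0,"z": 2,"ax": 0,"ay": 0,"az": -2}], "claw": 0.2}}

```text
time_s: 15.85
tool_pos: [0.5306, -0.0008, 0.1516]
tool_rot: [-180.0, -0.0, -174.9]
force: [0.3, 0.5, -0.7]
grip_width: 0.056
grasp_force: 0.0
```

```bash
python3 st.py
```

```text
{'time_s': 15.85, 'tool_pos': [0.5306, -0.0008, 0.1516], 'tool_rot': [-179.9583, -0.0433, -174.8915], 'force': [0.2763, 0.5346, -0.6589], 'wrist_torque': [0.1331, -0.1917, 0.0244], 'grip_width': 0.056, 'grasp_force': 0.0} theta deg -0.2
```

{"api": "jog_arm", "payload": {"motion": [{"x": -0.2,"y": 0,"z": 1.8,"ax": 0,"ay": 0,"az": 0},{"x": 0,"y": 0,"z": 1.8,"ax": 0,"ay": 0,"az": 0},{"x": 0,"y": 0,"z": 1.8,"ax": 0,"ay": 0,"az": 0},{"x": 0,"y": 0,"z": 1.8,"ax": 0,"ay": 0,"az": 0},{"x": 0,"y": 0,"z": 0,"ax": 0,"ay": 0,"az": 0}]}}

```text
time_s: 16.35
tool_pos: [0.531, -0.0008, 0.0783]
tool_rot: [180.0, -0.3, -175.0]
force: [-0.5, 0.1, -0.2]
grip_width: 0.0525
grasp_force: 0.0
```

{"api": "jog_arm", "payload": {"motion": [{"x": 0,"y": 0,"z": 0,"ax": 0,"ay": 0,"az": 0},{"x": 0,"y": 0,"z": 0,"ax": 0,"ay": 0,"az": 0},{"x": 0,"y": 0,"z": 0,"ax": 0,"ay": 0,"az": 0},{"x": 0,"y": 0,"z": 0,"ax": 0,"ay": 0,"az": 0},{"x": 0,"y": 0,"z": 0,"ax": 0,"ay": 0,"az": 0}], "claw": -1, "squeeze": 15}}

```text
time_s: 16.85
tool_pos: [0.534, -0.0002, 0.081]
tool_rot: [-180.0, 0.0, -175.0]
force: [-0.0, 0.2, -0.2]
grip_width: 0.0202
grasp_force: 0.0
```

{"api": "jog_arm", "payload": {"motion": [{"x": 0,"y": 0,"z": 0,"ax": 0,"ay": 0,"az": 0},{"x": 0,"y": 0,"z": 0,"ax": 0,"ay": 0,"az": 0},{"x": 0,"y": 0,"z": 0,"ax": 0,"ay": 0,"az": 0},{"x": 0,"y": 0,"z": 0,"ax": 0,"ay": 0,"az": 2},{"x": 0,"y": 0,"z": 0,"ax": 0,"ay": 0,"az": 2}]}}

```text
time_s: 17.35
tool_pos: [0.5342, -0.0016, 0.0809]
tool_rot: [-179.9, 0.0, -179.1]
force: [-0.4, -5.5, 3.1]
grip_width: 0.0159
grasp_force: 15.0
```

```bash
python3 st.py
python3 - <<'E'
from h import *
for n in("side","scene"):
    im=env.read_camera(n);h=cv2.cvtColor(im,cv2.COLOR_RGB2HSV)
    r=((h[...,0]<8)|(h[...,0]>172))&(h[...,1]>150)&(h[...,2]>80)
    for t in(0,.13,.7):print(n,t,proj(n,w(-73,-48+64*np.sin(.35-t),50+64*np.cos(.35-t))).round(1))
    yy,xx=np.mgrid[:480,:640];b=proj(n,w(-73,-40,110));r&=np.hypot(xx-b[0],yy-b[1])<30
    if r.any():print(blob(r)[:2])
E
```

```text
{'time_s': 17.35, 'tool_pos': [0.5342, -0.0016, 0.0809], 'tool_rot': [-179.8786, 0.0357, -179.0937], 'force': [-0.3815, -5.497, 3.1355], 'wrist_torque': [-1.0774, -0.0715, 0.0736], 'grip_width': 0.0159, 'grasp_force': 14.9978} theta deg 4.0
side 0 [287.2 260.3]
side 0.13 [287.5 261.7]
side 0.7 [289.1 272.2]
(array([286.61904762, 260.04761905]), array([283, 257,   8,   7,  42], dtype=int32))
scene 0 [377.3 229.6]
scene 0.13 [379.3 227. ]
scene 0.7 [388.  219.8]
(array([377.89473684, 228.31578947]), array([373, 224,  10,  10,  76], dtype=int32))
```

The pawl nose has dropped in (ball at its "in" pixels, θ about 4°). Now I take the knob up click by click, watching the torque.

{"api": "jog_arm", "payload": {"motion": [{"x": 0,"y": -0.1,"z": -0.05,"ax": 0,"ay": 0,"az": 4},{"x": 0,"y": 0,"z": 0,"ax": 0,"ay": 0,"az": 4},{"x": 0,"y": 0,"z": 0,"ax": 0,"ay": 0,"az": 4},{"x": 0,"y": 0,"z": 0,"ax": 0,"ay": 0,"az": 3},{"x": 0,"y": 0,"z": 0,"ax": 0,"ay": 0,"az": 3}]}}

```text
time_s: 17.95
tool_pos: [0.5341, -0.0017, 0.0809]
tool_rot: [-180.0, 0.1, 162.9]
force: [1.4, -3.7, -0.5]
grip_width: 0.0163
grasp_force: 15.0
```

```bash
python3 st.py
```

```text
{'time_s': 17.95, 'tool_pos': [0.5341, -0.0017, 0.0809], 'tool_rot': [-179.9746, 0.0593, 162.9012], 'force': [1.4272, -3.6594, -0.4928], 'wrist_torque': [-0.7408, -0.3911, 0.1094], 'grip_width': 0.0163, 'grasp_force': 15.0011} theta deg 22.0
```

{"api": "jog_arm", "payload": {"motion": [{"x": 0,"y": 0,"z": 0,"ax": 0,"ay": 0,"az": 3},{"x": 0,"y": 0,"z": 0,"ax": 0,"ay": 0,"az": 3},{"x": 0,"y": 0,"z": 0,"ax": 0,"ay": 0,"az": 3},{"x": 0,"y": 0,"z": 0,"ax": 0,"ay": 0,"az": 3},{"x": 0,"y": 0,"z": 0,"ax": 0,"ay": 0,"az": 3}]}}

```text
time_s: 18.45
tool_pos: [0.5341, -0.0017, 0.0809]
tool_rot: [-180.0, 0.1, 147.9]
force: [0.5, -4.0, 0.8]
grip_width: 0.0161
grasp_force: 15.0
```

```bash
python3 st.py
```

```text
{'time_s': 18.45, 'tool_pos': [0.5341, -0.0017, 0.0809], 'tool_rot': [-179.987, 0.0591, 147.9016], 'force': [0.502, -3.9675, 0.8239], 'wrist_torque': [-0.8027, -0.4221, 0.0908], 'grip_width': 0.0161, 'grasp_force': 15.0018} theta deg 37.0
```

{"api": "jog_arm", "payload": {"motion": [{"x": 0,"y": 0,"z": 0,"ax": 0,"ay": 0,"az": 3},{"x": 0,"y": 0,"z": 0,"ax": 0,"ay": 0,"az": 3},{"x": 0,"y": 0,"z": 0,"ax": 0,"ay": 0,"az": 3},{"x": 0,"y": 0,"z": 0,"ax": 0,"ay": 0,"az": 3},{"x": 0,"y": 0,"z": 0,"ax": 0,"ay": 0,"az": 3}]}}

```text
time_s: 18.95
tool_pos: [0.5341, -0.0017, 0.0809]
tool_rot: [-180.0, 0.1, 132.9]
force: [1.4, -3.6, 0.8]
grip_width: 0.0159
grasp_force: 15.0
```

```bash
python3 st.py
```

```text
{'time_s': 18.95, 'tool_pos': [0.5341, -0.0017, 0.0809], 'tool_rot': [-179.9996, 0.0633, 132.907], 'force': [1.4437, -3.559, 0.767], 'wrist_torque': [-0.8353, -0.3771, 0.1359], 'grip_width': 0.0159, 'grasp_force': 15.0113} theta deg 52.0
```

{"api": "jog_arm", "payload": {"motion": [{"x": 0,"y": 0,"z": 0,"ax": 0,"ay": 0,"az": 3},{"x": 0,"y": 0,"z": 0,"ax": 0,"ay": 0,"az": 3},{"x": 0,"y": 0,"z": 0,"ax": 0,"ay": 0,"az": 3},{"x": 0,"y": 0,"z": 0,"ax": 0,"ay": 0,"az": 3},{"x": 0,"y": 0,"z": 0,"ax": 0,"ay": 0,"az": 3}]}}

```text
time_s: 19.45
tool_pos: [0.5341, -0.0017, 0.0809]
tool_rot: [180.0, 0.1, 117.9]
force: [1.0, -3.7, -0.4]
grip_width: 0.0158
grasp_force: 15.0
```

```bash
python3 st.py
```

```text
{'time_s': 19.45, 'tool_pos': [0.5341, -0.0017, 0.0809], 'tool_rot': [179.9903, 0.0634, 117.9164], 'force': [0.9773, -3.6877, -0.3575], 'wrist_torque': [-0.8369, -0.3234, 0.3051], 'grip_width': 0.0158, 'grasp_force': 15.0273} theta deg 67.0
```

{"api": "jog_arm", "payload": {"motion": [{"x": 0,"y": 0,"z": 0,"ax": 0,"ay": 0,"az": 0.5},{"x": 0,"y": 0,"z": 0,"ax": 0,"ay": 0,"az": 0},{"x": 0,"y": 0,"z": 0,"ax": 0,"ay": 0,"az": 0.5},{"x": 0,"y": 0,"z": 0,"ax": 0,"ay": 0,"az": 0},{"x": 0,"y": 0,"z": 0,"ax": 0,"ay": 0,"az": 0.5}]}}

```text
time_s: 19.95
tool_pos: [0.534, -0.0017, 0.0809]
tool_rot: [180.0, 0.1, 116.5]
force: [3.1, -4.4, -1.3]
grip_width: 0.0157
grasp_force: 15.0
```

```bash
python3 st.py
```

```text
{'time_s': 19.95, 'tool_pos': [0.534, -0.0017, 0.0809], 'tool_rot': [179.9841, 0.0504, 116.5437], 'force': [3.137, -4.4213, -1.2932], 'wrist_torque': [-1.0684, -0.5622, 0.249], 'grip_width': 0.0157, 'grasp_force': 15.0244} theta deg 68.4
```

```bash
python3 - <<'E'
from h import *
p=np.load("pics/w1.npy",allow_pickle=True)[0];print("fx",p["fx"])
a=cv2.imread("pics/w3.png");b=cv2.imread("pics/w4.png");b5=cv2.imread("pics/w5.png")
ox=(183,103)
def tm(im,src,box):
    x0,y0,x1,y1=box;t=src[y0:y1,x0:x1];r=cv2.matchTemplate(im[y0-25:y1+25,x0-25:x1+25],t,cv2.TM_CCOEFF_NORMED)
    r=cv2.resize(r,None,fx=10,fy=10,interpolation=cv2.INTER_CUBIC);_,v,_,l=cv2.minMaxLoc(r);return round(l[0]/10-25+.0,2),round(l[1]/10-25,2),round(v,3)
f=lambda x0,y0,x1,y1:(int(184+x0/2.5),int(100+y0/2.5),int(184+x1/2.5),int(100+y1/2.5))
for im,nm in((a,"w3"),(b5,"w5")):
    print(nm,"jaw",tm(im,b,f(435,155,495,325)),"jaw+nut",tm(im,b,f(435,160,510,320)),"hole",tm(im,b,f(165,355,215,400)),"bobbin",tm(im,b,f(530,140,650,300)),"hole2",tm(im,b,f(110,110,165,170)))
u=proj("wrist",w(0,70,40));v=proj("wrist",w(0,80,40));print("px per 10mm z40 now",np.hypot(*(u-v)), "cam z", env.get_obs()["tool_pos"][2])
E
python3 - <<'E'
from h import *
T=[]
for i in range(6): env.read_camera("side"); T.append(env.get_obs()["wrist_torque"])
print(np.round(T,3)[:,2])
E
```

```text
fx 334.32453584009636
w3 jaw (8.3, 2.3, 0.846) jaw+nut (8.1, 2.3, 0.818) hole (1.3, 3.0, 0.988) bobbin (1.8, 3.6, 0.973) hole2 (1.8, 3.3, 0.955)
w5 jaw (-0.7, -2.3, 0.981) jaw+nut (-0.7, -2.4, 0.982) hole (-0.8, -1.4, 0.999) bobbin (-0.3, -3.1, 0.99) hole2 (-1.3, -2.0, 1.0)
px per 10mm z40 now 17.850027989649334 cam z 0.08091868883041231
[0.211 0.156 0.138 0.174 0.238 0.166]
```

Three estimates of the touch point agree at about 0.75–0.88 rad: the rest angle after release, the jaw's travel between pictures, and the torque. Click 5 (75°) then gives about 11–14.5 N. I take it just past 75° and ease back onto the pawl.

{"api": "jog_arm", "payload": {"motion": [{"x": 0,"y": 0,"z": 0,"ax": 0,"ay": 0,"az": 2.5},{"x": 0,"y": 0,"z": 0,"ax": 0,"ay": 0,"az": 2.5},{"x": 0,"y": 0,"z": 0,"ax": 0,"ay": 0,"az": 2.5},{"x": 0,"y": 0,"z": 0,"ax": 0,"ay": 0,"az": 2.5},{"x": 0,"y": 0,"z": 0,"ax": 0,"ay": 0,"az": 0.5}]}}

```text
time_s: 20.75
tool_pos: [0.534, -0.0017, 0.0809]
tool_rot: [180.0, 0.0, 106.0]
force: [2.7, -5.0, -1.9]
grip_width: 0.0159
grasp_force: 15.0
```

```bash
python3 st.py
python3 - <<'E'
from h import *
T=[]
for i in range(8):
    im=env.read_camera("scene"); T.append(env.get_obs()["wrist_torque"])
print(np.round(T,3)[:,2],np.mean(T,0))
h=cv2.cvtColor(im,cv2.COLOR_RGB2HSV);r=((h[...,0]<8)|(h[...,0]>172))&(h[...,1]>150)&(h[...,2]>80)
yy,xx=np.mgrid[:480,:640];b=proj("scene",w(-73,-40,110));r&=np.hypot(xx-b[0],yy-b[1])<30
print(blob(r)[:2] if r.any() else "hidden")
E
```

```text
{'time_s': 20.75, 'tool_pos': [0.534, -0.0017, 0.0809], 'tool_rot': [179.9754, 0.0476, 105.9988], 'force': [2.6519, -5.0354, -1.8789], 'wrist_torque': [-0.9775, -0.5396, 0.2487], 'grip_width': 0.0159, 'grasp_force': 15.0436} theta deg 78.9
[0.245 0.213 0.224 0.211 0.169 0.228 0.218 0.276] [-1.02564324 -0.55933945  0.22309302]
(array([377.91780822, 228.52054795]), array([373, 224,  10,  10,  73], dtype=int32))
```

{"api": "jog_arm", "payload": {"motion": [{"x": 0,"y": 0,"z": 0,"ax": 0,"ay": 0,"az": -1},{"x": 0,"y": 0,"z": 0,"ax": 0,"ay": 0,"az": -1},{"x": 0,"y": 0,"z": 0,"ax": 0,"ay": 0,"az": -1},{"x": 0,"y": 0,"z": 0,"ax": 0,"ay": 0,"az": -0.5},{"x": 0,"y": 0,"z": 0,"ax": 0,"ay": 0,"az": 0}]}}

```text
time_s: 21.65
tool_pos: [0.534, -0.0016, 0.0809]
tool_rot: [180.0, 0.0, 109.5]
force: [2.1, -4.5, -1.1]
grip_width: 0.0158
grasp_force: 15.0
```

```bash
python3 st.py
python3 - <<'E'
from h import *
T=[]
for i in range(4): env.read_camera("scene"); T.append(env.get_obs()["wrist_torque"])
print(np.round(T,3)[:,2])
E
```

```text
{'time_s': 21.65, 'tool_pos': [0.534, -0.0016, 0.0809], 'tool_rot': [179.9726, 0.0271, 109.4922], 'force': [2.0528, -4.4903, -1.0901], 'wrist_torque': [-1.0901, -0.6192, -0.1002], 'grip_width': 0.0158, 'grasp_force': 15.0063} theta deg 75.4
[-0.066 -0.129 -0.137 -0.078]
```

{"api": "jog_arm", "payload": {"motion": [{"x": 0,"y": 0,"z": 0,"ax": 0,"ay": 0,"az": 0},{"x": 0,"y": 0,"z": 0,"ax": 0,"ay": 0,"az": 0},{"x": 0,"y": 0,"z": -1,"ax": 0,"ay": 0,"az": 0},{"x": 0,"y": 0,"z": -4,"ax": 0,"ay": 0,"az": 0},{"x": 0,"y": 0,"z": -4,"ax": 0,"ay": 0,"az": 0}], "claw": 0.2}}

```text
time_s: 22.35
tool_pos: [0.5327, -0.0, 0.1719]
tool_rot: [-179.9, -0.1, 109.6]
force: [0.9, 0.2, 0.9]
grip_width: 0.0471
grasp_force: 0.0
```

```bash
python3 st.py; python3 -c "
from h import *
plan([((.56,0,.253),175,8)])"
```

```text
{'time_s': 22.35, 'tool_pos': [0.5327, -0.0, 0.1719], 'tool_rot': [-179.9027, -0.1221, 109.5839], 'force': [0.9283, 0.1809, 0.8502], 'wrist_torque': [0.0018, -0.2092, -0.0198], 'grip_width': 0.0471, 'grasp_force': 0.0} theta deg 75.3
{'x': -0.11, 'y': 0.32, 'z': -1.01, 'az': -8.2}
{'x': -0.16, 'y': 0.3, 'z': -1.01, 'az': -8.2}
{'x': -0.2, 'y': 0.28, 'z': -1.01, 'az': -8.2}
{'x': -0.24, 'y': 0.24, 'z': -1.02, 'az': -8.2}
{'x': -0.27, 'y': 0.21, 'z': -1.01, 'az': -8.2}
{'x': -0.3, 'y': 0.17, 'z': -1.02, 'az': -8.1}
{'x': -0.32, 'y': 0.12, 'z': -1.01, 'az': -8.2}
{'x': -0.33, 'y': 0.08, 'z': -1.02, 'az': -8.1}
-- [0.56  0.    0.253] 174.9838529678449
```

{"api": "jog_arm", "payload": {"motion": [{"x": -0.1,"y": 0.3,"z": -1,"ax": 0,"ay": 0,"az": -8.2},{"x": -0.2,"y": 0.3,"z": -1,"ax": 0,"ay": 0,"az": -8.2},{"x": -0.2,"y": 0.3,"z": -1,"ax": 0,"ay": 0,"az": -8.2},{"x": -0.2,"y": 0.2,"z": -1,"ax": 0,"ay": 0,"az": -8.2},{"x": -0.3,"y": 0.2,"z": -1,"ax": 0,"ay": 0,"az": -8.2}], "claw": 1}}

```text
time_s: 22.85
tool_pos: [0.5504, -0.0005, 0.2222]
tool_rot: [180.0, -0.0, 150.9]
force: [-0.2, 0.4, -0.7]
grip_width: 0.0829
grasp_force: 0.0
```

{"api": "jog_arm", "payload": {"motion": [{"x": -0.3,"y": 0.2,"z": -1,"ax": 0,"ay": 0,"az": -8.1},{"x": -0.3,"y": 0.1,"z": -1,"ax": 0,"ay": 0,"az": -8.2},{"x": -0.3,"y": 0.1,"z": -1,"ax": 0,"ay": 0,"az": -8.1},{"x": 0,"y": 0,"z": 0,"ax": 0,"ay": 0,"az": 0},{"x": 0,"y": 0,"z": 0,"ax": 0,"ay": 0,"az": 0}]}}

```text
time_s: 23.35
tool_pos: [0.5602, -0.0006, 0.2512]
tool_rot: [180.0, 0.0, 174.8]
force: [-0.9, -0.1, 0.1]
grip_width: 0.0869
grasp_force: 0.0
```

```bash
python3 look.py w6
```

```text
[ 0.55995247 -0.00082002  0.25079161] [ 1.79994580e+02 -3.96579685e-02  1.74761390e+02]
knob px [315.74264705 209.55805573]
ball clamp mm [266.71289062 131.47070312] 512 [-73.8 -29.7]
bar [ 0.5346 -0.0087] ((532.5885620117188, -2.5638084411621094), (17.809450149536133, 57.26681137084961), 19.036640167236328) angle 111.53507069070653 knob_turn deg 73.36492930929347
```

View pics/w6c.png

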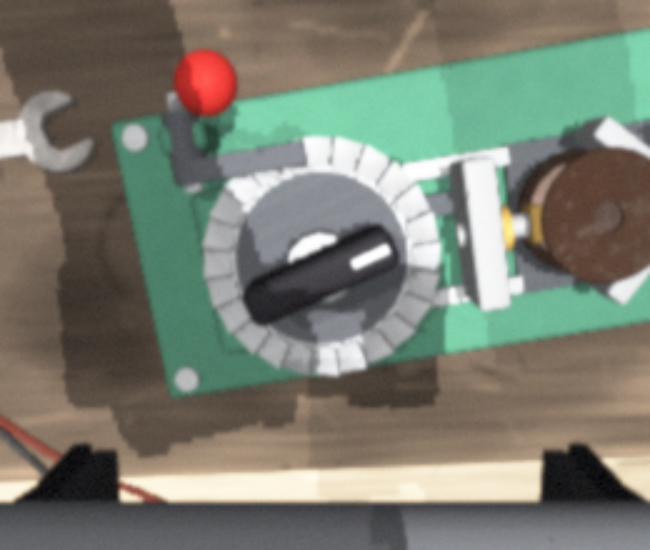

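The final crop shows the bar at about 75° (click 5), the ball at (205,82) with the pawl in, the tip on the bobbin and the bobbin upright. One more check of the jaw's travel, w4 to w6, for the touch angle.

```bash
python3 - <<'E'
import cv2
b=cv2.imread("pics/w4.png");a=cv2.imread("pics/w6.png")
def tm(box):
    x0,y0,x1,y1=box;t=b[y0:y1,x0:x1];r=cv2.matchTemplate(a[y0-25:y1+25,x0-25:x1+25],t,cv2.TM_CCOEFF_NORMED)
    r=cv2.resize(r,None,fx=10,fy=10,interpolation=cv2.INTER_CUBIC);_,v,_,l=cv2.minMaxLoc(r);return l[0]/10-25,l[1]/10-25,round(v,3)
f=lambda x0,y0,x1,y1:(int(184+x0/2.5),int(100+y0/2.5),int(184+x1/2.5),int(100+y1/2.5))
for n,B in dict(jaw=(435,155,495,325),hole=(165,355,215,400),bobbin=(530,140,650,300),hole2=(110,110,165,170)).items(): print(n,tm(f(*B)))
E
python3 look.py w7 | grep -E "ball|bar"
```

```text
jaw (8.899999999999999, -2.8999999999999986, 0.87)
hole (1.0, -0.1999999999999993, 1.003)
bobbin (2.0, -2.0, 0.978)
hole2 (0.3999999999999986, -1.0, 0.999)
ball clamp mm [267.05686275 132.0254902 ] 510 [-73.6 -29.7]
bar [ 0.5347 -0.0086] ((532.9521484375, -2.502826690673828), (18.241748809814453, 57.385162353515625), 19.292322158813477) angle 111.80674448932784 knob_turn deg 73.09325551067217
```

```bash
python3 -c "
from cell import env
print(env.sign_off())"
```

```text
the job is handed in; nothing more can be done
None
```

The job is handed in with the pawl in the teeth and the knob on its fifth click (about 75°); the jaw load on the bobbin is an estimated 11–14 N, not measured directly, and no verdict came back at hand-in.

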